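Build up the coin-sorting sieve stack

TASK

Make the coin sorter ready to shake: on the collecting pan of the shaker stack the three sieve trays so that falling coins meet ever smaller holes (smallest holes at the bottom on the pan, then the middle-sized, the largest on top), and close the stack with the lid. Each piece must sit level and fully home in the rim of the one below. Leave the other things on the counter standing where they are.

Things in the scene. Friction and masses are not known exactly. Their poses are not given: they have to be found in the camera images.
- shaker: Fixed low grey housing 168 (y) x 96 mm (x), top 32 mm above the counter, with a steel collecting pan on top: 140 (y) x 66 mm outside, 3 mm walls, no holes, open above, rim 72 mm above the counter. Origin: centre of the underside, on the counter under the pan's centre. A sieve's studs go 8 mm inside the rim, 1.5 mm play all round; seated, its origin is 64 mm above this one.
- sieve_large: White tray, 8 holes of 27 mm (2 rows of 4). 140 (y) x 66 mm (x), 38 high: under the corners 4 round-ended studs 8 high, then an open body 30 high, 3 mm walls and floor. Origin: centre of the underside at the studs' feet, z up. Alike either way round. Grip across the 66 mm, on the body. About 0.13 kg. What sits on it nests in its rim (1.5 mm play), origin 30 mm above its own.
- sieve_medium: White plastic sieve tray, 10 middle-sized holes of 21.5 mm, in 2 rows of 5. Otherwise just like sieve_large: same sizes, studs, origin, axes, mass and seating.
- sieve_small: White plastic sieve tray, 18 smallest holes of 16.5 mm, in 3 rows of 6. Otherwise just like sieve_large: same sizes, studs, origin, axes, mass and seating.
- lid: White lid without holes, 140 (y) x 66 mm (x): the same 4 studs 8 mm high below, a flat plate 8 mm thick, and a grip bar along the middle of its top, 14 mm thick (x), 70 mm long (y), 30 mm high (16 to 46 mm above the origin). Origin: centre of the underside at the studs' feet, z up. Same either way round. Pinch it by the bar. About 0.13 kg.
- coin_roll_a: Bystander: a paper-wrapped coin roll standing on end, 26 mm across, 52 mm high. Origin: centre of the underside.
- coin_roll_b: Bystander: another such coin roll standing on end, 26 mm across, 52 mm high. Origin: centre of the underside.
- moistener: Bystander: a round black finger-moistener dish with a yellow sponge, 56 mm across, 22 mm high. Origin: centre of the underside.
- bundle: Bystander: a bundle of five banded packets of pink banknotes, 155 mm (x) x 77 mm (y), 50 mm high. Origin: centre of the underside.
- stamp: Bystander: a self-inking office stamp, black and grey, 66 mm (y) x 46 mm (x), 78 mm high. Origin: centre of the underside.
Mind the look-alikes: they are no part of the job. Leave any black or purple look-alike of the lid alone. Leave any purple look-alike of the sieve_small alone.

How it is judged:
By the outcome, as a careful person would: the job done as asked, in the order asked, and still so for the second after the job is handed in, with the robot touching nothing.
It also fails if it takes over 115 s, if anything falls off the work surface, if the arm or the gripper's body presses on something with over 40 N, if the wrist force passes 120 N, or if a joint passes its speed limit or range.

ROBOT

A 6-joint arm with a two-finger parallel gripper is mounted at the origin on the work surface. World frame = base frame: x ahead of the robot, y to its left, z up, the work surface at z = 0. Lengths are in m, angles in rad, forces in N, time in s.
With the tool pointing down it reaches from about 0.325 to 0.85 m from the base axis. Payload 15.5 kg.
Tool frame: the origin (TCP) lies midway between the tips of the shut fingers; the grasp point (between the pads) lies 19 mm behind it; x points along the fingers, y is the direction in which the jaws open and shut, and the axes are right-handed (so a half turn about x gives the same grasp; the last joint's range is limited). The gripper opens to 91 mm and grips with 3 to 60 N. Pads are 32 mm wide; open, the fingers measure 118 mm over their backs; the gripper's body (76 mm by 178 mm) begins 60 mm behind the grasp point.
Start: joints at [1.214, 0.494, 1.345, -0, 1.302, -0.096], TCP at [0.162, 0.604, 0.214] pointing down, gripper open.
Joint ranges: [-2.91, 2.91], [-0.82, 2.16], [0.22, 2.67], [-1.22, 4.37], [0.12, 2.79], [-3.08, 3.08]. Speed limits (rad/s): [1.89, 1.89, 2.57, 3.01, 3.01, 3.01].

INTERFACE

Orientations are given as a rotation vector (axis times angle).
In Python, from plant import arm, optics gives the robot as it stands. The module is installed in compiled form; this text tells all that it offers.
- The arm moves only by the shell command python3 -m handwheel 'ROWS' [FORCE]. ROWS is JSON, a list that holds one entry, the list of rows, each a list of 7 numbers: the shift along the tool's x, y, z in m, then the turn, a rotation vector about the tool's x, y, z in degrees, then the opening, from 0 (shut) to 1 (fully open). In form: [[[dx, dy, dz, wx, wy, wz, fingers], ...]]. A call has 1 to 12 rows; each row is the pose to reach, as a shift and turn from the pose commanded when the call began, along the tool's axes at that moment; what a row does not reach only later rows make up. A row lasts 1/8 s, in which the tool goes at most 62.5 mm and 10.7 degrees, less where a joint would pass 70% of its speed; a pose out of reach is approached as far as the arm can. A call with a gripper value outside its range is refused whole. The fingers move at their own pace and stop on an object; FORCE is the grip in N (left out, the last holds). Time passes only in rows, so rows that repeat a pose let the fingers close. It gives the time, the measured TCP pose, the force and the opening at its end, in the units of the state.
- arm.get_obs(): the state, without advancing time (a new reading comes with each control period).
- optics.snapshot(name): name is "scene" or "side" or "wrist"; returns a dict with "frame" (420x560x3 uint8, red, green, blue), "mtx" (3x3 intrinsics, pixels), "position" and "rotation" of the camera in the world. Camera axes: x right, y down, z forward; pixel columns grow to the right and rows downward; lengths in m; the calibration is good to about 2 mm. A picture is of the moment at which its call begins. There is no depth.
- arm.finish_job(): hands the job in, once; it reports no verdict.
The state is a dict: "clock": time; "joint_pos": joint angles; "joint_vel": joint speeds; "effort": joint torques, N m; "position": TCP position; "tool_rot": TCP orientation; "contact_force": force on the tool from outside, world axes, zero at the start; "torque": the same for the moment, N m; "width": finger opening in m.
Only numpy, scipy, OpenCV 4.12 (cv2) and the standard library are available. Lean on these libraries where they do the work, as an engineer would, in place of code of your own. Each camera call takes 0.05 s, during which the arm holds its last target. There are 200 camera calls.

## Working session

There is one attempt and no reset: what is moved stays moved. The work goes in short steps, Python scripts to look and compute and a shell command to move; the robot and the scene stay as the last step left them, time stands still between calls to the robot, and variables do not carry over. Pictures are saved under pics/ and viewed, on a budget of 14 in all, crops included, one or two more only if the job needs it, and the job is handed in when it is done.

```bash
mkdir -p pics; cat > h.py <<'E'
import numpy as np, cv2
from plant import arm, optics
def snap(n,f):
    s=optics.snapshot(n); cv2.imwrite('pics/'+f+'.png',s['frame'][:,:,::-1]); np.savez('pics/'+f+'.npz',**s); return s
def load(f): return np.load('pics/'+f+'.npz')
def ray(s,p):
    d=s['rotation']@np.linalg.inv(s['mtx'])@np.array([p[0],p[1],1.]); return np.array(s['position']),d/np.linalg.norm(d)
def onz(s,p,z):
    o,d=ray(s,p); return o+d*(z-o[2])/d[2]
def tri(s1,p1,s2,p2):
    o1,d1=ray(s1,p1);o2,d2=ray(s2,p2)
    a=np.linalg.lstsq(np.c_[d1,-d2],o2-o1,rcond=None)[0]
    A,B=o1+a[0]*d1,o2+a[1]*d2; return (A+B)/2,np.linalg.norm(A-B)
def proj(s,P):
    q=s['mtx']@(s['rotation'].T@(np.array(P)-s['position'])); return q[:2]/q[2]
E
python3 - <<'E'
from h import *
np.set_printoptions(precision=3,suppress=True)
ims=[]
for n in ('scene','side','wrist'):
    s=snap(n,n+'0'); print(n,s['position'],s['rotation'].tolist(),s['mtx'][0]); 
print(arm.get_obs())
E
```

```text
scene [0.888 0.537 0.8  ] [-0.9634609175556895, -2.5421387011505003, 0.9960103674038115] [388.631   0.    276.731]
side [ 0.198 -1.247  1.242] [-2.301994385401389, 0.20853540796387432, -0.09079207952966946] [543.65    0.    273.351]
wrist [0.08  0.624 0.383] [2.2928671412296344, 1.7610948862747138, 0.2654883013976802] [318.82   0.   281.72]
{'clock': 0.15, 'joint_pos': array([ 1.213,  0.494,  1.346, -0.   ,  1.302, -0.096]), 'joint_vel': array([-0.   , -0.002,  0.   , -0.   , -0.   ,  0.   ]), 'effort': array([  0.001, -87.92 , -38.205,   0.071,   0.05 ,  -0.   ]), 'position': array([0.162, 0.603, 0.213]), 'tool_rot': array([ 0.205,  1.561, -0.206]), 'contact_force': array([ 0.493, -0.008, -0.326]), 'torque': array([-0.03 , -0.015,  0.028]), 'width': 0.09106248261627024}
```

View pics/scene0.png

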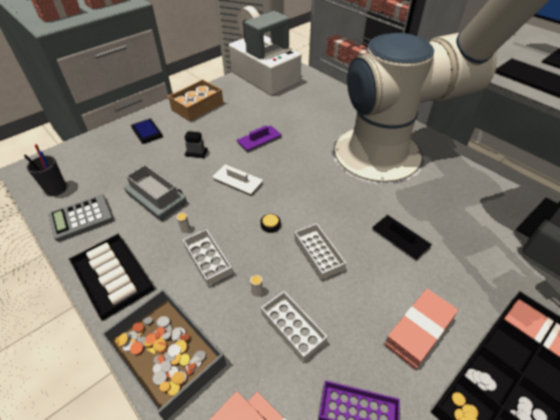

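View pics/side0.png

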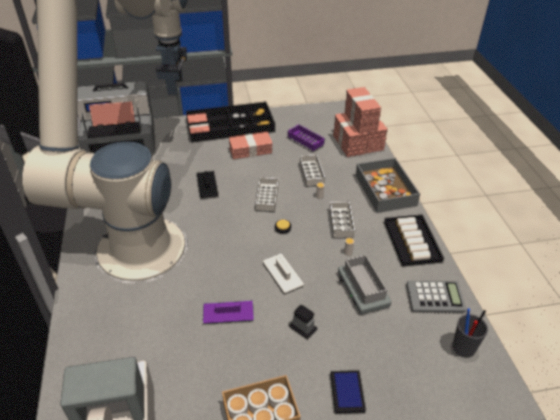

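Scene view: the shaker is at (155,190). The white trays are at (208,257), (320,250) and (293,325), and the white lid is at (238,180). The look-alikes are the purple lid (260,137), black lid (401,237) and purple sieve (358,402). I'll count holes in an enlarged crop.

```bash
sed -i 's/^def ray/def rm(s): return cv2.Rodrigues(np.array(s["rotation"],float))[0]\ndef ray/; s/s\[.rotation.\]@np/rm(s)@np/; s/s\[.rotation.\]\.T/rm(s).T/' h.py
python3 - <<'E'
from h import *
np.set_printoptions(precision=3,suppress=True)
a=load('scene0');b=load('side0')
c=cv2.resize(a['frame'][150:370,115:360],None,fx=2.7,fy=2.7,interpolation=cv2.INTER_CUBIC)
cv2.imwrite('pics/crop1.png',c[:,:,::-1])
print('rots',rm(a)[:,2],rm(b)[:,2])
for n,p,q in (('A',(208,257),(341,219)),('B',(320,250),(267,194)),('C',(293,325),(312,171)),('lidbar',(238,175),(283,267)),('shaker',(155,186),(364,280)),('rollA',(182,216),(349,242)),('rollB',(257,281),(321,185)),('moist',(270,222),(283,225)),('stamp',(195,137),(304,315)),('bundle',(422,326),(250,142))):
    P,e=tri(a,p,b,q);print(n,P,e)
def comps(s,lo):
    h=cv2.cvtColor(s['frame'],cv2.COLOR_RGB2HSV); m=((h[...,1]<45)&(h[...,2]>lo)).astype(np.uint8)
    m=cv2.morphologyEx(m,cv2.MORPH_CLOSE,np.ones((5,5)))
    return [c for c in cv2.findContours(m,0,2)[0] if 300<cv2.contourArea(c)<3000]
for s,lo in ((a,140),(b,140)):
  for c in comps(s,lo):
    g=np.array([onz(s,p[0],.038)[:2]*1000 for p in c],np.float32)
    r=cv2.minAreaRect(g); print(c[:,0].mean(0),cv2.contourArea(c),np.round(r[0]),np.round(r[1]),round(r[2]))
E
```

```text
rots [-0.44  -0.514 -0.737] [ 0.132  0.727 -0.673]
A [ 0.648 -0.006  0.02 ] 0.00022165306927735592
B [0.429 0.163 0.021] 0.003138776611318334
C [0.614 0.263 0.018] 0.0016136083110125344
lidbar [ 0.418 -0.186  0.031] 0.002225610423099931
shaker [ 0.631 -0.291  0.048] 0.005772578062362312
rollA [ 0.634 -0.14   0.05 ] 0.0003057040152868116
rollB [0.614 0.143 0.05 ] 0.0035298638737689386
moist [0.457 0.006 0.015] 0.000607517314508497
stamp [ 0.432 -0.39   0.062] 0.007617456596338415
bundle [0.418 0.452 0.038] 0.005291473102084426
[527.185 407.963] 416.5 [414. 668.] [37. 59.] 49
[354.784 408.529] 961.0 [640. 463.] [ 44. 105.] 49
[480.486 377.892] 342.5 [427. 587.] [33. 51.] 3
[546.293 334.098] 362.0 [239. 630.] [70. 28.] 1
[167.553 349.585] 763.0 [839. 140.] [142.  60.] 56
[498.875 250.342] 2254.5 [114. 427.] [253. 154.] 56
[490.775 173.75 ] 333.0 [-112.  295.] [ 54. 173.] 0
[525.073  90.596] 539.5 [-648.  159.] [266.  63.] 90
[377.919  68.452] 427.5 [-395. -303.] [327.  86.] 58
[447.907  54.252] 738.5 [-692. -191.] [451. 137.] 35
[534.     52.151] 1383.0 [-1016.    -3.] [483. 239.] 23
[262.542  16.305] 353.0 [ -372. -1069.] [177. 251.] 0
[80.45  14.164] 1351.5 [  371. -1739.] [431. 821.] 47
[545.232 329.783] 372.0 [1067. -536.] [133.  56.] 80
[479.588 220.608] 482.0 [1084. -107.] [186. 126.] 85
[ 87.    174.875] 704.5 [-192.  358.] [ 85. 272.] 9
[12.9   19.033] 389.0 [-714. 1873.] [ 90. 487.] 16
```

View pics/crop1.png

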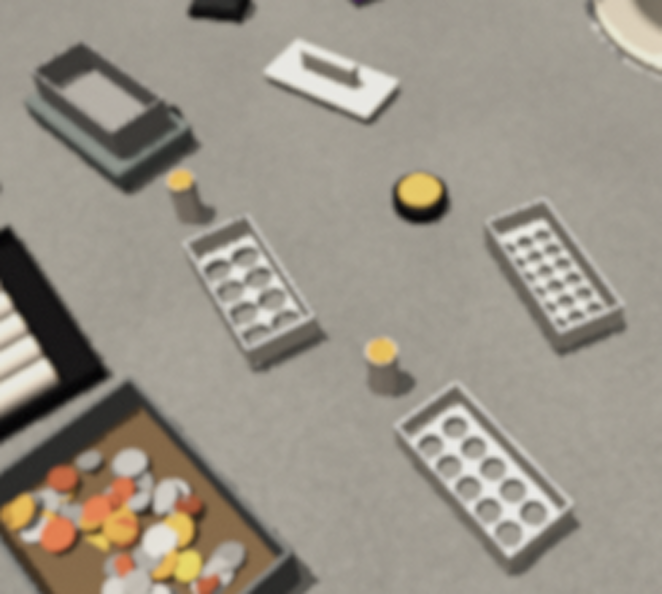

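View pics/wrist0.png

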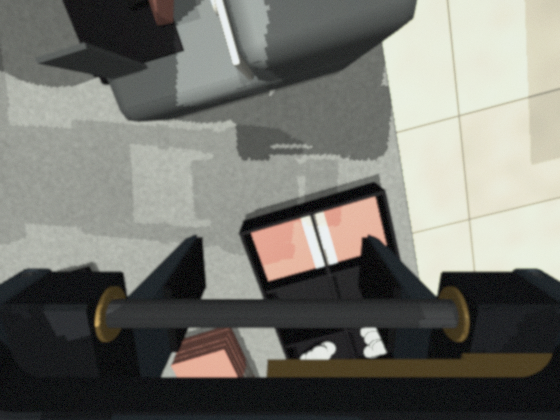

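Confirmed by the crop. A (208,257) has 2x4 = 8 holes, so it is sieve_large. B (320,250) has 3x6 = 18 holes and is white, so it is sieve_small. C (293,325) has 2x5 = 10 holes, so it is sieve_medium. The lid is the white one at (238,180). The wrist camera shows no target from the start pose. Next I'll get poses from the rim corners.

```bash
cat >> h.py <<'E'
from scipy.spatial.transform import Rotation as R
def quad(P):
    P=np.array(P)[:,:2]; c=P.mean(0); e=[P[(i+1)%4]-P[i] for i in range(4)]
    L=[np.linalg.norm(v) for v in e]; k=int(L[1]+L[3]>L[0]+L[2]); v=e[k]-e[k+2]
    return c,np.degrees(np.arctan2(v[1],v[0]))%180,np.round(np.array(L)*1000)
def tool(o): return o['position'],R.from_rotvec(o['tool_rot']).as_matrix()
def togo(P,yaw):
    """tool-axis shift to TCP P, and turn about tool x so that jaws (tool y) make world angle yaw"""
    p,T=tool(arm.get_obs()); a=np.degrees(np.arctan2(T[1,1],T[0,1]))
    d=(yaw-a+90)%180-90; print('shift tool mm',np.round(T.T@(np.array(P)-p)*1000),'turn about tool x',round(-d,1),'(alt',round(-d+np.sign(d)*180,1),') tilt',np.round(T[:,0],3))
E
python3 - <<'E'
from h import *
np.set_printoptions(precision=3,suppress=True)
a=load('scene0')
D={'small':([(486,222),(543,201),(623,303),(562,337)],.038),'large':([(184,240),(248,217),(317,315),(255,352)],.038),'medium':([(397,427),(458,384),(572,505),(513,555)],.038),
'lid':([(264,72),(299,40),(400,84),(370,119)],.016),'pan':([(34,75),(82,44),(168,107),(118,140)],.072)}
for n,(q,z) in D.items():
    print(n,*quad([onz(a,(x/2.7+115,y/2.7+150),z) for x,y in q]))
o=arm.get_obs();print(tool(o)[1])
w=load('wrist0');print('cam in tool',tool(o)[1].T@(w['position']-o['position']),tool(o)[1].T@rm(w))
togo((.429,.163,.25),0)
E
```

```text
small [0.433 0.165] 75.24452054393537 [ 61. 134.  66. 142.]
large [ 0.648 -0.004] 82.13778946393147 [ 63. 134.  62. 146.]
medium [0.614 0.267] 88.23703054477818 [ 63. 135.  60. 137.]
lid [ 0.418 -0.186] 106.48334665061556 [ 64. 139.  62. 142.]
pan [ 0.638 -0.278] 97.00899081652607 [ 62. 145.  61. 142.]
[[-0.     0.259  0.966]
 [-0.001  0.966 -0.259]
 [-1.    -0.001 -0.   ]]
cam in tool [-0.17  -0.002 -0.085] [[-0.    -0.296  0.955]
 [ 1.     0.001  0.   ]
 [-0.001  0.955  0.296]]
shift tool mm [ -36. -356.  372.] turn about tool x 75.0 (alt -105.0 ) tilt [-0.    -0.001 -1.   ]
```

```bash
python3 -m handwheel '[[[0,-0.424,0.376,90,0,0,1],[0,-0.424,0.376,90,0,0,1],[0,-0.424,0.376,90,0,0,1],[0,-0.424,0.376,90,0,0,1],[0,-0.424,0.376,90,0,0,1],[0,-0.424,0.376,90,0,0,1],[0,-0.424,0.376,90,0,0,1],[0,-0.424,0.376,90,0,0,1],[0,-0.424,0.376,90,0,0,1],[0,-0.424,0.376,90,0,0,1],[0.014,-0.424,0.376,90,0,0,1],[0.014,-0.424,0.376,90,0,0,1]]]' 30
python3 - <<'E'
from h import *
np.set_printoptions(precision=3,suppress=True)
s=snap('wrist','w1');o=arm.get_obs();print(o['position'],tool(o)[1],o['joint_pos'])
E
```

```text
clock: 1.65
position: [0.4143, 0.0972, 0.1993]
tool_rot: [1.398, 1.075, -1.401]
contact_force: [-0.5, -0.2, 0.0]
width: 0.0912
[0.415 0.097 0.2  ] [[-0.001  0.966 -0.258]
 [ 0.    -0.258 -0.966]
 [-1.    -0.001  0.   ]] [0.09  0.234 1.826 0.    1.083 0.351]
```

View pics/w1.png

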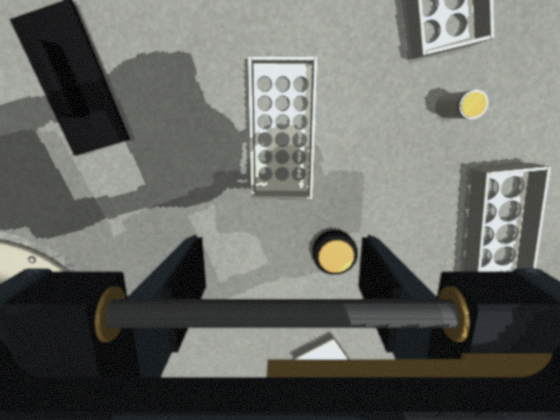

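The wrist view shows sieve_small (3x6 holes) upright in the image. Its rim corners are about (248,57), (317,57), (313,196) and (251,195). The moistener is at (335,250), clear of the fingers.

```bash
python3 - <<'E'
from h import *
np.set_printoptions(precision=3,suppress=True)
a=load('scene0');w=load('w1')
q=[(248,57),(317,57),(313,197),(251,195)]
c,y,L=quad([onz(w,p,.038) for p in q]);print(c,y,L)
# height from two views: rim centre
S=[(x/2.7+115,y_/2.7+150) for x,y_ in [(486,222),(543,201),(623,303),(562,337)]]
def mid(Q):
    l=lambda i,j:np.cross([*Q[i],1],[*Q[j],1]); m=np.cross(l(0,2),l(1,3)); return m[:2]/m[2]
print(tri(w,mid(q),a,mid(S)))
for yy in (y-90,): togo((*c,.1),yy); togo((*c,.012),yy)
E
```

```text
[0.431 0.16 ] 74.9104401928964 [ 65. 137.  67. 135.]
(array([0.431, 0.161, 0.036]), np.float64(0.0007200030030948993))
shift tool mm [100.  -0. -65.] turn about tool x 0.1 (alt -179.9 ) tilt [-0.001  0.    -1.   ]
shift tool mm [188.  -0. -65.] turn about tool x 0.1 (alt -179.9 ) tilt [-0.001  0.    -1.   ]
```

```bash
python3 -m handwheel '[[[0,0,-0.065,0,0,0,1],[0.06,0,-0.065,0,0,0,1],[0.12,0,-0.065,0,0,0,1],[0.16,0,-0.065,0,0,0,1],[0.187,0,-0.065,0,0,0,1],[0.187,0,-0.065,0,0,0,1],[0.187,0,-0.065,0,0,0,0],[0.187,0,-0.065,0,0,0,0],[0.187,0,-0.065,0,0,0,0],[0.187,0,-0.065,0,0,0,0],[0.187,0,-0.065,0,0,0,0],[0.187,0,-0.065,0,0,0,0]]]' 25
```

```text
clock: 3.2
position: [0.4324, 0.1597, 0.0137]
tool_rot: [1.401, 1.073, -1.399]
contact_force: [-0.9, 1.7, 10.4]
width: 0.0659
```

```bash
python3 -m handwheel '[[[-0.03,0,0,0,0,0,0],[-0.08,0,0,0,0,0,0],[-0.14,0,0,0,0,0,0],[-0.206,0.025,0.05,-5,0,0,0],[-0.206,0.05,0.1,-10,0,0,0],[-0.206,0.08,0.16,-15,0,0,0],[-0.206,0.11,0.22,-22,0,0,0],[-0.206,0.14,0.28,-22,0,0,0],[-0.206,0.17,0.34,-22,0,0,0],[-0.206,0.2,0.4,-22,0,0,0],[-0.206,0.24,0.474,-22,0,0,0],[-0.206,0.24,0.474,-22,0,0,0]]]'
python3 -m handwheel '[[[0,0,0,0,0,0,0],[0,0,0,0,0,0,0]]]'
python3 - <<'E'
from h import *
np.set_printoptions(precision=3,suppress=True)
s=snap('wrist','w2');o=arm.get_obs();print(o['position'],tool(o)[1],o['joint_pos'])
E
```

```text
clock: 4.7
position: [0.541, -0.3626, 0.2191]
tool_rot: [1.119, 1.264, -1.119]
contact_force: [1.2, 0.2, -2.1]
width: 0.0655
clock: 4.95
position: [0.5407, -0.3598, 0.2187]
tool_rot: [1.119, 1.265, -1.119]
contact_force: [0.0, 1.1, -2.5]
width: 0.0659
[ 0.541 -0.359  0.219] [[-0.001  0.993  0.122]
 [ 0.001  0.122 -0.993]
 [-1.    -0.    -0.001]] [-0.678  0.525  1.274  0.     1.344 -0.801]
```

View pics/w2.png

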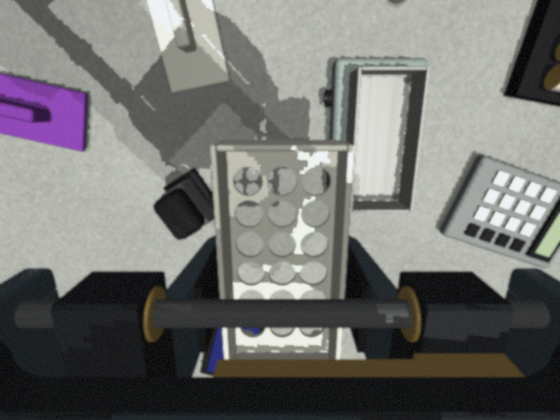

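The pan is at about (355,67)–(426,66)–(410,210)–(352,209), beside the held sieve. An enlarged crop will give its rim corners exactly.

```bash
python3 - <<'E'
from h import *
s=load('w2')
c=cv2.resize(s['frame'][45:225,200:440],None,fx=3.3,fy=3.3,interpolation=cv2.INTER_CUBIC)
cv2.imwrite('pics/crop2.png',c[:,:,::-1])
E
```

```text
(no output)
```

View pics/crop2.png

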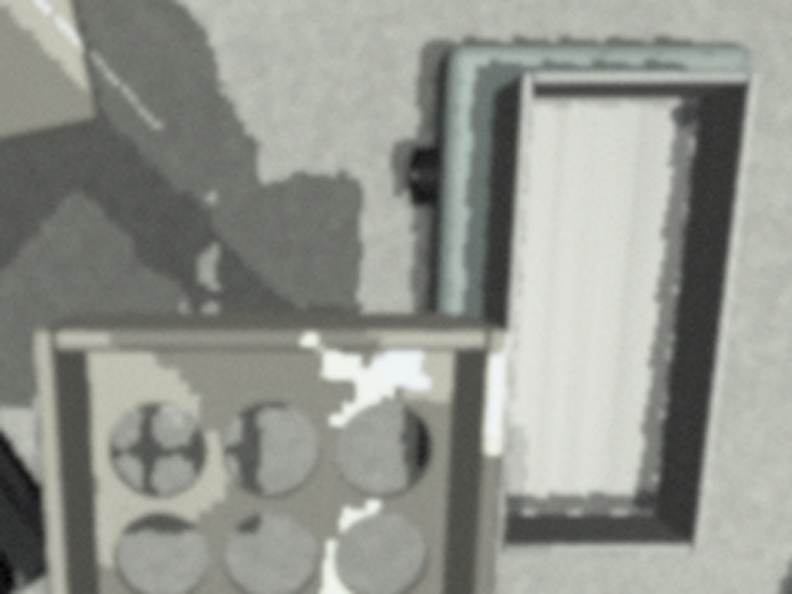

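Pan rim in the crop: (523,73), (750,73), (694,545), with the left side line through (510,320). The held tray's far rim edge runs (37,330)–(507,328).

```bash
python3 - <<'E'
from h import *
np.set_printoptions(precision=4,suppress=True)
a=load('scene0');w=load('w2')
f=lambda q:[(x/3.3+200,y/3.3+45) for x,y in q]
q=f([(523,73),(750,73),(694,545),(498,545)])
for z in (.072,): c,y,L=quad([onz(w,p,z) for p in q]);print(c,y,L)
def mid(Q):
    l=lambda i,j:np.cross([*Q[i],1],[*Q[j],1]); m=np.cross(l(0,2),l(1,3)); return m[:2]/m[2]
S=[(x/2.7+115,y_/2.7+150) for x,y_ in [(34,75),(82,44),(168,107),(118,140)]]
print('pan rim',tri(w,mid(q),a,mid(S)))
p,T=tool(arm.get_obs())
e=[onz(w,x,p[2]-.0137+.038) for x in f([(37,330),(507,328)])]
print('tray end in tool mm',[np.round(T.T@(x-p)*1000,1) for x in e])
togo((*c,.22),y-90)
E
```

```text
[ 0.6344 -0.2934] 97.5587605065927 [ 63. 136.  62. 136.]
pan rim (array([ 0.6363, -0.2933,  0.06  ]), np.float64(0.004740742776789176))
tray end in tool mm [array([-24.2, -32.7, -68.5]), array([-24.3,  31.2, -68.8])]
shift tool mm [ -1. 101. -54.] turn about tool x -0.5 (alt 179.5 ) tilt [-0.001  0.001 -1.   ]
```

Apparent sizes come out about 3% small, so lateral position is uncertain by a few mm. I'll take a second look with the pan centred laterally, where depth error cancels.

```bash
python3 -m handwheel '[[[-0.05,0.05,0.03,-0.5,0,0,0],[-0.11,0.103,0.066,-0.5,0,0,0],[-0.11,0.103,0.066,-0.5,0,0,0],[-0.11,0.103,0.066,-0.5,0,0,0],[-0.11,0.103,0.066,-0.5,0,0,0],[-0.11,0.103,0.066,-0.5,0,0,0]]]'
python3 - <<'E'
from h import *
np.set_printoptions(precision=4,suppress=True)
s=snap('wrist','w3');o=arm.get_obs();print(o['position'],tool(o)[1])
c=cv2.resize(s['frame'][0:225,170:410],None,fx=2.6,fy=2.6,interpolation=cv2.INTER_CUBIC)
cv2.imwrite('pics/crop3.png',c[:,:,::-1])
E
```

```text
clock: 5.75
position: [0.6505, -0.4123, 0.3281]
tool_rot: [1.112, 1.271, -1.113]
contact_force: [-0.3, -1.0, -1.7]
width: 0.0662
[ 0.6506 -0.4126  0.3283] [[-0.0013  0.9914  0.1306]
 [ 0.001   0.1306 -0.9914]
 [-1.     -0.0012 -0.0011]]
```

View pics/crop3.png

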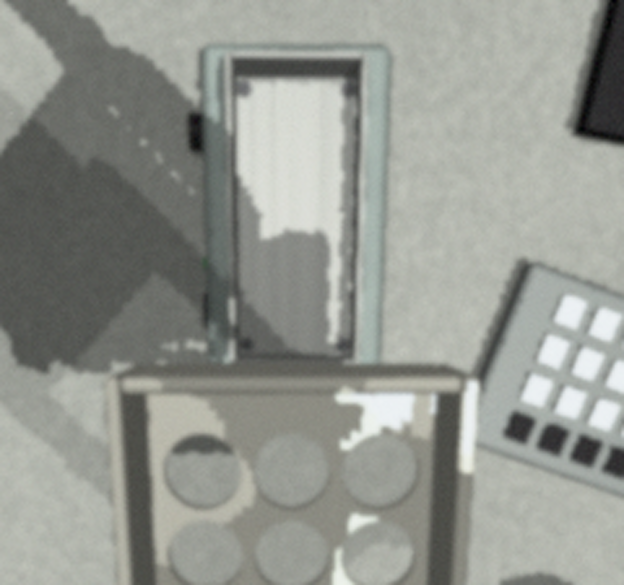

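Crop3: pan rim sides (230,55)–(233,350) and (369,55)–(359,350), far edge at y=54, near end just hidden by the held tray (y≈385).

```bash
python3 - <<'E'
from h import *
np.set_printoptions(precision=4,suppress=True)
w=load('w3');w2=load('w2');p,T=tool(arm.get_obs())
f=lambda q:[(x/2.6+170,y/2.6) for x,y in q]
for z in (.062,.072):
  P=[T.T@(onz(w,x,z)-p)*1000 for x in f([(230,54),(369,54),(359,350),(233,350)])]
  print(z,[np.round(x[1:],1) for x in P],'widths',P[1][1]-P[0][1],P[2][1]-P[3][1],'mid',(P[0][1]+P[1][1])/2,(P[2][1]+P[3][1])/2)
e=[T.T@(onz(w,x,p[2]+.0243)-p)*1000 for x in f([(110,385),(477,385)])]; print('tray',e)
g=lambda q:[(x/3.3+200,y/3.3+45) for x,y in q]
for A,B in zip(g([(523,73),(750,73)]),f([(230,54),(369,54)])): print('rim far corners',tri(w2,A,w,B))
E
```

```text
0.062 [array([ -29.3, -189.4]), array([  35.3, -189.4]), array([ 34.1, -55.3]), array([-30.5, -55.2])] widths 64.65744466060032 64.60919861023743 mid 3.0157909478054847 1.7854714336971451
0.072 [array([ -28.7, -186.9]), array([  34.5, -187. ]), array([ 33.3, -55.9]), array([-29.8, -55.9])] widths 63.175571935280374 63.12843162775206 mid 2.9229704445775297 1.7208484093666137
tray [array([-24.1838, -32.3231, -67.8558]), array([-24.2605,  31.2904, -67.9283])]
rim far corners (array([ 0.5964, -0.2281,  0.0613]), np.float64(0.0002805335218559812))
rim far corners (array([ 0.6605, -0.2201,  0.0623]), np.float64(0.0002204297339061672))
```

```bash
python3 -m handwheel '[[[0,0.003,-0.06,0.2,0,0,0],[0,0.003,-0.121,0.2,0,0,0],[0.06,0.003,-0.121,0.2,0,0,0],[0.12,0.003,-0.121,0.2,0,0,0],[0.17,0.003,-0.121,0.2,0,0,0],[0.21,0.003,-0.121,0.2,0,0,0],[0.228,0.003,-0.121,0.2,0,0,0],[0.228,0.003,-0.121,0.2,0,0,0],[0.228,0.003,-0.121,0.2,0,0,0]]]'
python3 -m handwheel '[[[0.005,0,0,0,0,0,0],[0.01,0,0,0,0,0,0],[0.014,0,0,0,0,0,0],[0.016,0,0,0,0,0,0],[0.018,0,0,0,0,0,0],[0.018,0,0,0,0,0,0]]]'
```

```text
clock: 6.92
position: [0.6395, -0.2934, 0.1028]
tool_rot: [1.115, 1.264, -1.114]
contact_force: [0.2, 0.7, -2.2]
width: 0.0657
clock: 7.68
position: [0.6385, -0.2929, 0.0827]
tool_rot: [1.115, 1.267, -1.115]
contact_force: [-0.5, -0.2, -2.1]
width: 0.0659
```

```bash
python3 -m handwheel '[[[0.002,0,0,0,0,0,0],[0.004,0,0,0,0,0,0],[0.005,0,0,0,0,0,0],[0.006,0,0,0,0,0,0],[0.006,0,0,0,0,0,0]]]'
```

```text
clock: 8.3
position: [0.6381, -0.293, 0.078]
tool_rot: [1.115, 1.267, -1.115]
contact_force: [-11.8, 2.5, 17.4]
width: 0.0657
```

```bash
python3 -m handwheel '[[[0,0,0,0,0,0,1],[0,0,0,0,0,0,1],[0,0,0,0,0,0,1],[-0.04,0,0,0,0,0,1],[-0.09,0,0,0,0,0,1],[-0.13,0,0.04,0,0,0,1],[-0.14,0,0.095,0,0,0,1],[-0.14,0,0.095,0,0,0,1],[-0.14,0,0.095,0,0,0,1]]]'
python3 - <<'E'
from h import *
np.set_printoptions(precision=4,suppress=True)
s=snap('wrist','w4');o=arm.get_obs();print(o['position'],tool(o)[1]);b=snap('side','s4')
c=cv2.resize(s['frame'][0:225,170:410],None,fx=2.4,fy=2.4,interpolation=cv2.INTER_CUBIC)
d=cv2.resize(b['frame'][240:330,320:410],(540,540),interpolation=cv2.INTER_CUBIC)[:,:216]
cv2.imwrite('pics/crop4.png',np.hstack([c,cv2.resize(b['frame'][245:325,335:390],(216,540*80*216//(55*540)) if 0 else (216,314),interpolation=cv2.INTER_CUBIC)[[*range(314)]+[313]*226]])[:,:,::-1])
E
```

```text
clock: 9.43
position: [0.6505, -0.387, 0.2163]
tool_rot: [1.115, 1.268, -1.115]
contact_force: [0.2, -0.2, 0.3]
width: 0.0912
[ 0.6505 -0.3863  0.2163] [[-0.0009  0.9918  0.1274]
 [ 0.0009  0.1274 -0.9918]
 [-1.     -0.0007 -0.001 ]]
```

View pics/crop4.png

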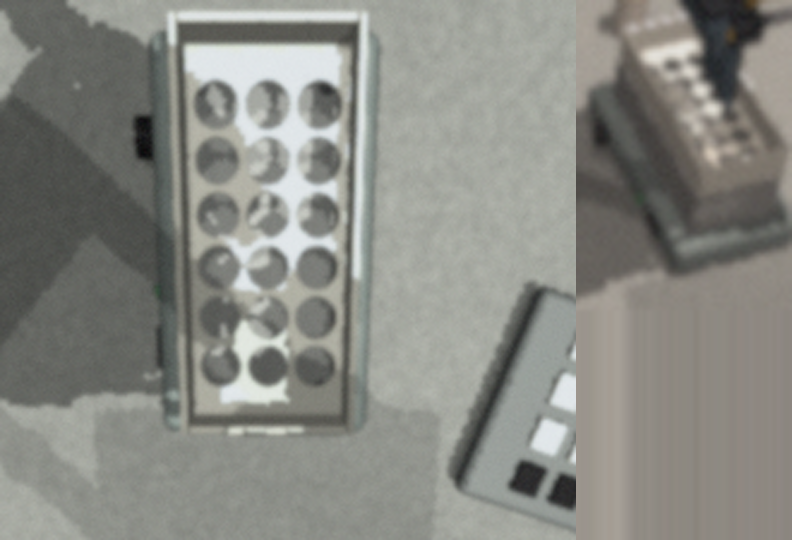

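sieve_small sits level in the pan in both views. In the crop its rim is (167,13)–(368,12)–(352,433)–(178,433). I'll measure that as the stack reference.

```bash
python3 - <<'E'
from h import *
np.set_printoptions(precision=4,suppress=True)
w=load('w4')
f=lambda q:[(x/2.4+170,y/2.4) for x,y in q]
p,T=tool(arm.get_obs())
for z in (.102,.095):
  P=[onz(w,x,z) for x in f([(167,13),(368,12),(352,433),(178,433)])]
  c,y,L=quad(P);print(z,c,y,L, 'tool',np.round(T.T@(np.array([*c,z])-p)*1000,1))
# tool-level approach to medium: jaws along 88.2-90, TCP 70mm past in tool z
for yy in (-1.8,):
  z=np.array([np.cos(np.radians(yy-90)),np.sin(np.radians(yy-90))]); togo((*(np.array([.614,.267])+.085*z),.2),yy)
E
```

```text
0.102 [ 0.6369 -0.2943] 96.9251417248126 [ 65. 139.  66. 138.] tool [114.5  -1.8 -92.7]
0.095 [ 0.6369 -0.294 ] 96.92514172481262 [ 67. 142.  67. 142.] tool [121.5  -1.8 -92.9]
shift tool mm [  17.   34. -568.] turn about tool x 9.1 (alt -170.9 ) tilt [-0.001  0.001 -1.   ]
```

```bash
python3 -m handwheel '[[[0.017,0.034,-0.568,9,0,0,1],[0.017,0.034,-0.568,9,0,0,1],[0.017,0.034,-0.568,9,0,0,1],[0.017,0.034,-0.568,9,0,0,1],[0.017,0.034,-0.568,9,0,0,1],[0.017,0.034,-0.568,9,0,0,1],[0.017,0.034,-0.568,9,0,0,1],[0.017,0.034,-0.568,9,0,0,1],[0.017,0.034,-0.568,9,0,0,1],[0.017,0.034,-0.568,9,0,0,1],[0.017,0.034,-0.568,9,0,0,1],[0.017,0.034,-0.568,9,0,0,1]]]'
python3 -m handwheel '[[[0,0,0,0,0,0,1],[0,0,0,0,0,0,1]]]'
python3 - <<'E'
from h import *
np.set_printoptions(precision=4,suppress=True)
s=snap('wrist','w5');o=arm.get_obs();print(o['position'],tool(o)[1],o['joint_pos'])
c=cv2.resize(s['frame'][0:225,170:410],None,fx=2.6,fy=2.6,interpolation=cv2.INTER_CUBIC)
cv2.imwrite('pics/crop5.png',c[:,:,::-1])
E
```

```text
clock: 11.02
position: [0.6122, 0.1795, 0.2]
tool_rot: [1.231, 1.194, -1.232]
contact_force: [0.3, 0.4, 0.5]
width: 0.0914
clock: 11.28
position: [0.6124, 0.1797, 0.2]
tool_rot: [1.232, 1.194, -1.232]
contact_force: [0.1, 0.1, 0.9]
width: 0.0915
[0.6124 0.1799 0.2   ] [[ 0.      0.9995 -0.0305]
 [ 0.     -0.0305 -0.9995]
 [-1.      0.     -0.    ]] [0.1923 0.5251 1.3282 0.     1.2883 0.2228]
```

View pics/crop5.png

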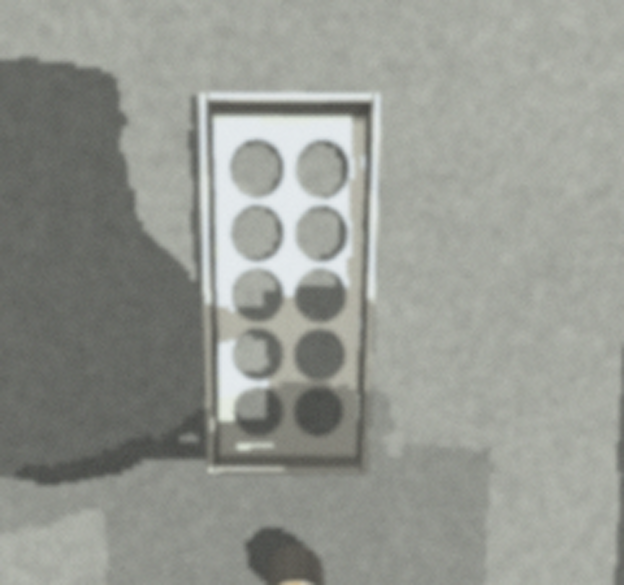

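The crop shows sieve_medium (10 holes), rim (199,94), (381,94), (367,470), (208,470).

```bash
python3 - <<'E'
from h import *
np.set_printoptions(precision=4,suppress=True)
w=load('w5');a=load('scene0')
f=lambda q:[(x/2.6+170,y/2.6) for x,y in q]
q=f([(199,94),(381,94),(367,470),(208,470)])
c,y,L=quad([onz(w,x,.038) for x in q]);print(c,y,L)
def mid(Q):
    l=lambda i,j:np.cross([*Q[i],1],[*Q[j],1]); m=np.cross(l(0,2),l(1,3)); return m[:2]/m[2]
S=[(x/2.7+115,y_/2.7+150) for x,y_ in [(397,427),(458,384),(572,505),(513,555)]]
print(tri(w,mid(q),a,mid(S)))
togo((*c,.012),y-90)
E
```

```text
[0.6135 0.2621] 87.84637672523414 [ 65. 137.  65. 137.]
(array([0.612 , 0.2634, 0.0274]), np.float64(0.004404111478605371))
shift tool mm [188.  -1. -82.] turn about tool x 0.4 (alt -179.6 ) tilt [ 0.  0. -1.]
```

```bash
python3 -m handwheel '[[[0,-0.001,-0.082,0.4,0,0,1],[0.06,-0.001,-0.082,0.4,0,0,1],[0.12,-0.001,-0.082,0.4,0,0,1],[0.16,-0.001,-0.082,0.4,0,0,1],[0.187,-0.001,-0.082,0.4,0,0,1],[0.187,-0.001,-0.082,0.4,0,0,1],[0.187,-0.001,-0.082,0.4,0,0,0],[0.187,-0.001,-0.082,0.4,0,0,0],[0.187,-0.001,-0.082,0.4,0,0,0],[0.187,-0.001,-0.082,0.4,0,0,0],[0.187,-0.001,-0.082,0.4,0,0,0],[0.187,-0.001,-0.082,0.4,0,0,0]]]' 25
python3 -m handwheel '[[[-0.03,0,0,0,0,0,0],[-0.08,0,0,0,0,0,0],[-0.14,0,0,0,0,0,0],[-0.19,0,0,0,0,0,0],[-0.19,0,0,0,0,0,0]]]'
python3 - <<'E'
from h import *
togo((.6372,-.2938,.17),6.9)
E
```

```text
clock: 12.82
position: [0.6142, 0.2627, 0.014]
tool_rot: [1.237, 1.191, -1.235]
contact_force: [-1.4, -0.7, 7.8]
width: 0.0659
clock: 13.45
position: [0.6157, 0.2632, 0.2077]
tool_rot: [1.241, 1.188, -1.229]
contact_force: [0.1, 0.4, -1.3]
width: 0.0655
shift tool mm [ 37.  42. 556.] turn about tool x -9.0 (alt 171.0 ) tilt [ 0.007  0.002 -1.   ]
```

```bash
python3 -m handwheel '[[[0,0.006,0.06,-1,0,0,0],[0,0.012,0.12,-2,0,0,0],[0,0.018,0.18,-3,0,0,0],[0,0.024,0.24,-4,0,0,0],[0,0.03,0.3,-5,0,0,0],[0,0.033,0.36,-6,0,0,0],[0,0.036,0.42,-7,0,0,0],[0,0.04,0.48,-8,0,0,0],[0,0.042,0.53,-9,0,0,0],[0.01,0.042,0.556,-9,0,0,0],[0.03,0.042,0.556,-9,0,0,0],[0.037,0.042,0.556,-9,0,0,0]]]'
python3 -m handwheel '[[[0,0,0,0,0,0,0],[0,0,0,0,0,0,0],[0,0,0,0,0,0,0]]]'
python3 - <<'E'
from h import *
togo((.6372,-.2938,.125),6.9)
E
```

```text
clock: 14.95
position: [0.6343, -0.2937, 0.1636]
tool_rot: [1.12, 1.267, -1.121]
contact_force: [-0.5, 0.2, -1.1]
width: 0.066
clock: 15.32
position: [0.6357, -0.2945, 0.1666]
tool_rot: [1.12, 1.263, -1.119]
contact_force: [1.1, -0.9, -2.0]
width: 0.0659
shift tool mm [42.  2. -0.] turn about tool x 0.0 (alt -180.0 ) tilt [ 0.001 -0.001 -1.   ]
```

```bash
python3 -m handwheel '[[[0.02,0.0015,0,0,0,0,0],[0.038,0.0015,0,0,0,0,0],[0.042,0.0015,0,0,0,0,0],[0.046,0.0015,0,0,0,0,0],[0.05,0.0015,0,0,0,0,0],[0.053,0.0015,0,0,0,0,0],[0.055,0.0015,0,0,0,0,0],[0.055,0.0015,0,0,0,0,0]]]'
```

```text
clock: 16.32
position: [0.6368, -0.2945, 0.1109]
tool_rot: [1.12, 1.264, -1.12]
contact_force: [0.3, -0.5, -0.7]
width: 0.0659
```

```bash
python3 -m handwheel '[[[0.002,0,0,0,0,0,0],[0.003,0,0,0,0,0,0],[0.004,0,0,0,0,0,0],[0.004,0,0,0,0,0,0]]]'
```

```text
clock: 16.82
position: [0.6368, -0.2945, 0.1082]
tool_rot: [1.12, 1.263, -1.12]
contact_force: [-5.6, 2.8, 14.2]
width: 0.066
```

```bash
python3 -m handwheel '[[[0,0,0,0,0,0,1],[0,0,0,0,0,0,1],[0,0,0,0,0,0,1],[-0.04,0,0,0,0,0,1],[-0.09,0,0,0,0,0,1],[-0.11,0.01,-0.06,5,0,0,1],[-0.092,0.024,-0.12,10,0,0,1],[-0.092,0.024,-0.18,15,0,0,1],[-0.092,0.024,-0.205,15,0,0,1],[-0.092,0.024,-0.205,15,0,0,1],[-0.092,0.024,-0.205,15,0,0,1],[-0.092,0.024,-0.205,15,0,0,1]]]'
python3 - <<'E'
from h import *
np.set_printoptions(precision=4,suppress=True)
s=snap('wrist','w6');o=arm.get_obs();print(o['position'],tool(o)[1]);b=snap('side','s6')
c=cv2.resize(s['frame'][0:225,170:410],None,fx=2.6,fy=2.6,interpolation=cv2.INTER_CUBIC)
d=cv2.resize(b['frame'][230:330,335:395],(171,285),interpolation=cv2.INTER_CUBIC)
c=np.hstack([c,np.zeros((585,171,3),np.uint8)]);c[:285,624:]=d
cv2.imwrite('pics/crop6.png',c[:,:,::-1])
E
```

```text
clock: 18.32
position: [0.6362, -0.0895, 0.1989]
tool_rot: [1.313, 1.138, -1.313]
contact_force: [0.4, 0.3, 0.2]
width: 0.0914
[ 0.6361 -0.0893  0.1988] [[ 0.      0.9899 -0.1421]
 [-0.0002 -0.1421 -0.9899]
 [-1.      0.      0.0002]]
```

View pics/crop6.png

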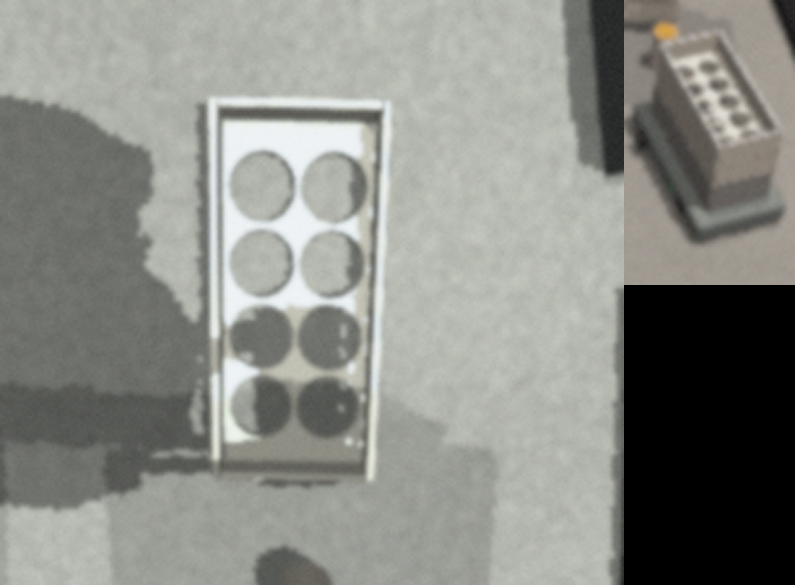

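The stack now holds small and medium, and it looks level in the side inset. sieve_large (8 holes) has rim corners (208,99), (391,102), (374,480), (216,475).

```bash
python3 - <<'E'
from h import *
np.set_printoptions(precision=4,suppress=True)
w=load('w6');a=load('scene0')
f=lambda q:[(x/2.6+170,y/2.6) for x,y in q]
q=f([(208,99),(391,102),(374,480),(216,475)])
c,y,L=quad([onz(w,x,.038) for x in q]);print(c,y,L)
def mid(Q):
    l=lambda i,j:np.cross([*Q[i],1],[*Q[j],1]); m=np.cross(l(0,2),l(1,3)); return m[:2]/m[2]
S=[(x/2.7+115,y_/2.7+150) for x,y_ in [(184,240),(248,217),(317,315),(255,352)]]
print(tri(w,mid(q),a,mid(S)))
togo((*c,.012),y-90)
E
```

```text
[ 0.6495 -0.0109] 81.30711216865797 [ 66. 138.  64. 137.]
(array([ 0.6469, -0.0105,  0.0304]), np.float64(0.005322355271695028))
shift tool mm [187.   2. -79.] turn about tool x 0.5 (alt -179.5 ) tilt [-0. -0. -1.]
```

```bash
python3 -m handwheel '[[[0,0.002,-0.079,0.5,0,0,1],[0.06,0.002,-0.079,0.5,0,0,1],[0.12,0.002,-0.079,0.5,0,0,1],[0.16,0.002,-0.079,0.5,0,0,1],[0.187,0.002,-0.079,0.5,0,0,1],[0.187,0.002,-0.079,0.5,0,0,1],[0.187,0.002,-0.079,0.5,0,0,0],[0.187,0.002,-0.079,0.5,0,0,0],[0.187,0.002,-0.079,0.5,0,0,0],[0.187,0.002,-0.079,0.5,0,0,0],[0.187,0.002,-0.079,0.5,0,0,0],[0.187,0.002,-0.079,0.5,0,0,0]]]' 25
python3 -m handwheel '[[[-0.03,0,0,0,0,0,0],[-0.08,0,0,0,0,0,0],[-0.14,0,0,0,0,0,0],[-0.2,0,0,0,0,0,0],[-0.2,0,0,0,0,0,0],[-0.2,0,0,0,0,0,0],[-0.2,0,0,0,0,0,0]]]'
python3 - <<'E'
from h import *
togo((.6370,-.2943,.2),6.9)
E
```

```text
clock: 19.92
position: [0.6497, -0.0102, 0.0129]
tool_rot: [1.319, 1.133, -1.318]
contact_force: [-0.4, -0.5, 7.3]
width: 0.066
clock: 20.8
position: [0.6482, -0.01, 0.2103]
tool_rot: [1.318, 1.137, -1.321]
contact_force: [0.5, 0.3, -1.8]
width: 0.0658
shift tool mm [ 10.  31. 283.] turn about tool x -15.5 (alt 164.5 ) tilt [-0.003  0.    -1.   ]
```

```bash
python3 -m handwheel '[[[0,0.006,0.06,-3,0,0,0],[0,0.012,0.12,-6,0,0,0],[0,0.02,0.18,-10,0,0,0],[0,0.028,0.23,-14,0,0,0],[0,0.031,0.27,-15.5,0,0,0],[0,0.031,0.283,-15.5,0,0,0],[0.02,0.031,0.283,-15.5,0,0,0],[0.04,0.031,0.283,-15.5,0,0,0],[0.04,0.031,0.283,-15.5,0,0,0],[0.04,0.031,0.283,-15.5,0,0,0],[0.04,0.031,0.283,-15.5,0,0,0]]]'
python3 - <<'E'
from h import *
togo((.6370,-.2943,.14),6.9)
E
```

```text
clock: 22.18
position: [0.6379, -0.2945, 0.1728]
tool_rot: [1.12, 1.263, -1.119]
contact_force: [0.0, 0.7, -1.5]
width: 0.0662
shift tool mm [33. -1. -0.] turn about tool x 0.0 (alt -180.0 ) tilt [ 0.001 -0.001 -1.   ]
```

```bash
python3 -m handwheel '[[[0.015,-0.001,0,0,0,0,0],[0.022,-0.001,0,0,0,0,0],[0.026,-0.001,0,0,0,0,0],[0.029,-0.001,0,0,0,0,0],[0.032,-0.001,0,0,0,0,0],[0.032,-0.001,0,0,0,0,0]]]'
python3 -m handwheel '[[[0.002,0,0,0,0,0,0],[0.003,0,0,0,0,0,0],[0.0035,0,0,0,0,0,0],[0.0035,0,0,0,0,0,0]]]'
```

```text
clock: 22.92
position: [0.6364, -0.2947, 0.1398]
tool_rot: [1.12, 1.264, -1.12]
contact_force: [0.3, -0.0, -2.1]
width: 0.0655
clock: 23.42
position: [0.6365, -0.2948, 0.1372]
tool_rot: [1.12, 1.263, -1.12]
contact_force: [-3.6, 1.4, 7.4]
width: 0.0657
```

```bash
python3 -m handwheel '[[[0,0,0,0,0,0,1],[0,0,0,0,0,0,1],[0,0,0,0,0,0,1],[-0.05,0,0,0,0,0,1],[-0.1,0,0,0,0,0,1],[-0.1,-0.06,-0.02,-3,0,0,1],[-0.1,-0.12,-0.04,-6,0,0,1],[-0.08,-0.17,-0.051,-9.6,0,0,1],[-0.063,-0.19,-0.051,-9.6,0,0,1],[-0.063,-0.19,-0.051,-9.6,0,0,1],[-0.063,-0.19,-0.051,-9.6,0,0,1],[-0.063,-0.19,-0.051,-9.6,0,0,1]]]'
python3 - <<'E'
from h import *
np.set_printoptions(precision=4,suppress=True)
s=snap('wrist','w7');o=arm.get_obs();print(o['position'],tool(o)[1]);b=snap('side','s7')
c=cv2.resize(s['frame'][0:225,170:410],None,fx=2.6,fy=2.6,interpolation=cv2.INTER_CUBIC)
d=cv2.resize(b['frame'][225:325,335:395],(171,285),interpolation=cv2.INTER_CUBIC)
c=np.hstack([c,np.zeros((585,171,3),np.uint8)]);c[:285,624:]=d
cv2.imwrite('pics/crop7.png',c[:,:,::-1])
E
```

```text
clock: 24.92
position: [0.4429, -0.2672, 0.1999]
tool_rot: [0.994, 1.331, -0.994]
contact_force: [-0.2, 0.7, -0.6]
width: 0.0912
[ 0.4427 -0.2671  0.1998] [[ 0.0008  0.9587  0.2845]
 [-0.0006  0.2845 -0.9587]
 [-1.      0.0006  0.0008]]
```

View pics/crop7.png

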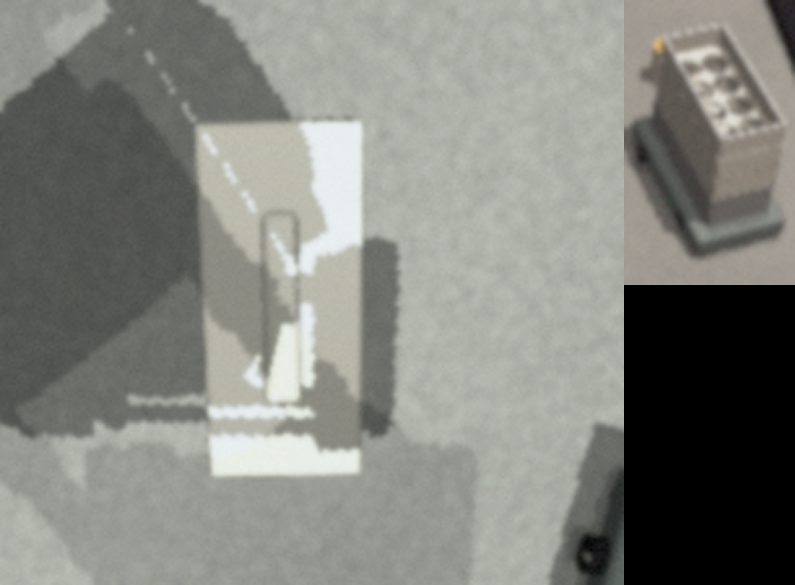

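The side inset shows three trays stacked level. White lid plate corners: (196,123), (362,122), (359,474), (212,476). Bar top: (262,212)–(298,212)–(298,402)–(268,402).

```bash
python3 - <<'E'
from h import *
np.set_printoptions(precision=4,suppress=True)
w=load('w7');a=load('scene0')
f=lambda q:[(x/2.6+170,y/2.6) for x,y in q]
q=f([(196,123),(362,122),(359,474),(212,476)])
c,y,L=quad([onz(w,x,.016) for x in q]);print('plate',c,y,L)
c2,y2,L2=quad([onz(w,x,.046) for x in f([(261,212),(298,212),(298,402),(267,402)])]);print('bar',c2,y2,L2)
def mid(Q):
    l=lambda i,j:np.cross([*Q[i],1],[*Q[j],1]); m=np.cross(l(0,2),l(1,3)); return m[:2]/m[2]
S=[(x/2.7+115,y_/2.7+150) for x,y_ in [(264,72),(299,40),(400,84),(370,119)]]
print(tri(w,mid(q),a,mid(S)))
togo((*c,.020),y-90);togo((*c2,.020),y-90)
E
```

```text
plate [ 0.417  -0.1951] 107.50816819802837 [ 64. 138.  64. 139.]
bar [ 0.4167 -0.1949] 107.32395340994731 [13. 68. 12. 69.]
(array([ 0.4149, -0.1938,  0.0086]), np.float64(0.005246126347251944))
shift tool mm [180.  -4. -76.] turn about tool x -1.0 (alt 179.0 ) tilt [ 0.001 -0.    -1.   ]
shift tool mm [180.  -4. -77.] turn about tool x -1.0 (alt 179.0 ) tilt [ 0.001 -0.    -1.   ]
```

```bash
python3 -m handwheel '[[[0,-0.004,-0.0765,-1,0,0,1],[0.06,-0.004,-0.0765,-1,0,0,1],[0.11,-0.004,-0.0765,-1,0,0,1],[0.15,-0.004,-0.0765,-1,0,0,1],[0.178,-0.004,-0.0765,-1,0,0,1],[0.178,-0.004,-0.0765,-1,0,0,1],[0.178,-0.004,-0.0765,-1,0,0,0],[0.178,-0.004,-0.0765,-1,0,0,0],[0.178,-0.004,-0.0765,-1,0,0,0],[0.178,-0.004,-0.0765,-1,0,0,0],[0.178,-0.004,-0.0765,-1,0,0,0],[0.178,-0.004,-0.0765,-1,0,0,0]]]' 30
python3 -m handwheel '[[[0,0,0,0,0,0,0],[0,0,0,0,0,0,0],[0,0,0,0,0,0,0],[0,0,0,0,0,0,0]]]'
```

```text
clock: 26.52
position: [0.4161, -0.1947, 0.0214]
tool_rot: [0.981, 1.338, -0.981]
contact_force: [-0.1, 0.8, 0.1]
width: 0.0342
clock: 27.02
position: [0.4161, -0.1947, 0.0214]
tool_rot: [0.981, 1.338, -0.981]
contact_force: [0.3, 1.0, -0.6]
width: 0.0139
```

```bash
python3 -m handwheel '[[[-0.03,0,0,0,0,0,0],[-0.08,0,0,0,0,0,0],[-0.14,0,0,0,0,0,0],[-0.2,0,0,0,0,0,0],[-0.24,0,0,0,0,0,0],[-0.24,0,0,0,0,0,0],[-0.24,0,0,0,0,0,0]]]'
python3 - <<'E'
from h import *
togo((.6367,-.2946,.2),6.9)
E
```

```text
clock: 27.9
position: [0.4156, -0.1943, 0.2605]
tool_rot: [0.981, 1.34, -0.982]
contact_force: [-0.3, -0.0, -0.9]
width: 0.0138
shift tool mm [ 60. 181. 162.] turn about tool x 10.6 (alt -169.4 ) tilt [-0.001  0.001 -1.   ]
```

```bash
python3 -m handwheel '[[[0,0.04,0.035,2,0,0,0],[0,0.08,0.07,5,0,0,0],[0,0.12,0.105,8,0,0,0],[0,0.155,0.14,10.6,0,0,0],[0,0.181,0.162,10.6,0,0,0],[0,0.181,0.162,10.6,0,0,0],[0.04,0.181,0.162,10.6,0,0,0],[0.058,0.181,0.162,10.6,0,0,0],[0.058,0.181,0.162,10.6,0,0,0],[0.058,0.181,0.162,10.6,0,0,0],[0.058,0.181,0.162,10.6,0,0,0]]]'
python3 - <<'E'
from h import *
togo((.6367,-.2946,.1775),6.9)
snap('wrist','w8');b=snap('side','s8')
E
```

```text
clock: 29.28
position: [0.6379, -0.295, 0.2048]
tool_rot: [1.12, 1.262, -1.119]
contact_force: [0.2, 0.1, -2.2]
width: 0.0141
shift tool mm [27. -1. -1.] turn about tool x 0.0 (alt -180.0 ) tilt [ 0.002 -0.001 -1.   ]
```

```bash
python3 -m handwheel '[[[0.012,-0.001,0,0,0,0,0],[0.017,-0.001,0,0,0,0,0],[0.02,-0.001,0,0,0,0,0],[0.023,-0.001,0,0,0,0,0],[0.026,-0.001,0,0,0,0,0],[0.026,-0.001,0,0,0,0,0]]]'
python3 -m handwheel '[[[0.001,0,0,0,0,0,0],[0.002,0,0,0,0,0,0],[0.003,0,0,0,0,0,0],[0.003,0,0,0,0,0,0]]]'
```

```text
clock: 30.12
position: [0.6364, -0.2948, 0.1772]
tool_rot: [1.12, 1.264, -1.12]
contact_force: [0.3, 0.1, -1.2]
width: 0.0138
clock: 30.62
position: [0.6366, -0.2949, 0.1755]
tool_rot: [1.12, 1.263, -1.12]
contact_force: [-3.8, 2.0, 10.0]
width: 0.014
```

```bash
python3 -m handwheel '[[[0,0,0,0,0,0,0.6],[0,0,0,0,0,0,0.6],[0,0,0,0,0,0,0.6],[0,0,0,0,0,0,0.6],[-0.05,0,0,0,0,0,0.6],[-0.1,0,0,0,0,0,0.6],[-0.15,0,0.03,0,0,0,0.6],[-0.15,0,0.085,0,0,0,0.6],[-0.15,0,0.085,0,0,0,0.6],[-0.15,0,0.085,0,0,0,0.6]]]'
python3 - <<'E'
from h import *
w=snap('wrist','w9')
c=cv2.resize(w['frame'][0:210,150:430],None,fx=2.8,fy=2.8,interpolation=cv2.INTER_CUBIC);cv2.imwrite('pics/crop9.png',c[:,:,::-1])
E
python3 -m handwheel '[[[-0.06,-0.06,-0.06,0,0,0,0.6],[-0.1,-0.12,-0.12,0,0,0,0.6],[-0.1,-0.18,-0.18,0,0,0,0.6],[-0.1,-0.18,-0.24,0,0,0,0.6],[-0.1,-0.18,-0.3,0,0,0,0.6],[-0.1,-0.18,-0.36,0,0,0,0.6],[-0.1,-0.18,-0.42,0,0,0,0.6],[-0.1,-0.18,-0.46,0,0,0,0.6],[-0.1,-0.18,-0.46,0,0,0,0.6]]]'
python3 - <<'E'
from h import *
s=snap('scene','sc9');b=snap('side','s9')
k=lambda f,n:cv2.resize(f,(n,n),interpolation=cv2.INTER_CUBIC)
i=np.hstack([k(s['frame'][130:230,110:210],390),k(b['frame'][220:320,315:415],390)])
cv2.imwrite('pics/end.png',i[:,:,::-1])
cv2.imwrite('pics/endscene.png',s['frame'][:,:,::-1])
E
```

```text
clock: 31.88
position: [0.6465, -0.379, 0.3238]
tool_rot: [1.121, 1.265, -1.12]
contact_force: [0.0, -0.1, 0.5]
width: 0.0549
clock: 33.05
position: [0.411, 0.0587, 0.4247]
tool_rot: [1.119, 1.265, -1.117]
contact_force: [0.2, 0.6, 0.1]
width: 0.0546
```

View pics/end.png

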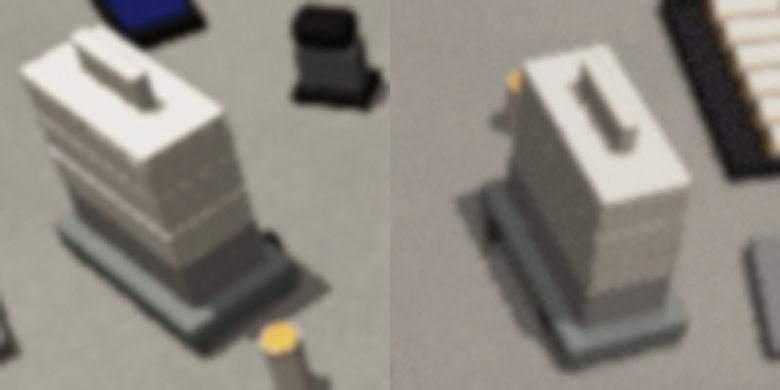

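View pics/endscene.png

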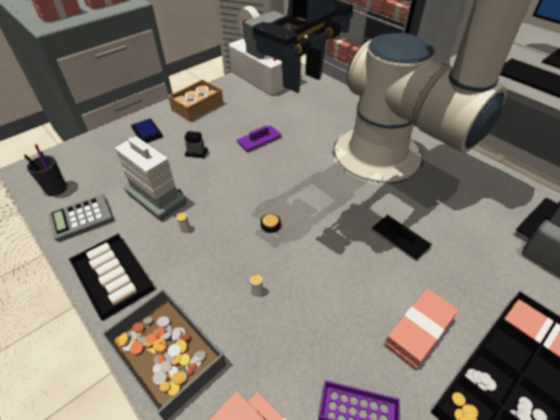

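The full stack stands closed and level at about (148,175) with uniform seams. The bystanders are at the same pixels as before: rolls (182,222) and (257,285), moistener (270,222), stamp (195,145), bundle (422,326). I'm handing in.

```bash
python3 -c "
from h import *
print(arm.get_obs()['clock'],arm.finish_job())"
```

```text
the job is handed in; nothing more can be done
33.15 None
```

The coin sorter is stacked and handed in at 33 s of the 115 s. On the pan sit sieve_small (18 holes), sieve_medium (10) and sieve_large (8), with the white lid on top. I picked the trays by counting holes in enlarged crops and left the purple and black look-alikes alone.

**Seating:** each piece stopped within about 0.5 mm of its expected seated height. The vertical contact at that point was 7–17 N.

**Final views:** the scene and side cameras show a level stack with even seams and the lid closed. The bystanders are at the same pixels as at the start. I compared them by eye, not by measurement.

**Disagreements:**
- **Pan rim height:** the camera measured about 61 mm against the 72 mm stated. The seated heights fit 72 mm, so I took the camera figure as wrong.
- **Rim heights of medium, large and lid:** two-view checks read 7–11 mm low, with 4–5 mm misses between rays. I went by the stated heights, and the grasps and placings confirmed them.
- **Side force:** the small sieve showed about 12 N sideways while seating, from the studs touching the wall. The later pieces showed under 7 N.

I viewed 15 pictures, one past the budget of 14.

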